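Hang a sign on the display arm with an S-hook

ROBOT

A 7-joint arm with a two-finger parallel gripper is mounted at the origin on a cart in front of the work surface, level with it; the furniture and walls round the work are solid. World frame = base frame: x ahead of the robot, y to its left, z up, the work surface at z = 0. Lengths are in m, angles in rad, forces in N, time in s.
With the tool pointing down it reaches from about 0.425 to 1.025 m from the base axis. Payload 3.6 kg.
Tool frame: the origin (TCP) lies on the centre line of the jaws, within the pads' length; the fingertips stand 19 mm ahead of it and the grasp point (between the pads) is the TCP; z points along the fingers, y is the line along which they close (so a half turn about z gives the same grasp; the last joint's range is limited). The gripper opens to 85 mm and grips with 20 to 120 N. Pads are 22 mm wide; open, the fingers measure 114 mm over their backs; the gripper's body (76 mm by 85 mm) begins 54 mm behind the grasp point. The pads swing forward as they close: fully open they stand 13 mm farther back than shut.
Start: joints at [-1.377, 0.591, 0.048, 1.609, -0.033, 0.943, -0.034], TCP at [0.206, 0.695, 0.25] pointing down, gripper open.
Joint ranges: [-2.69, 2.69], [-0.47, 2.24], [-1.27, 1.36], [0.19, 2.51], [-1.53, 4.68], [0.08, 2.07], [-3.09, 3.09]. Speed limits (rad/s): [2.57, 2.57, 3.14, 3.14, 3.14, 3.14, 3.14].

INTERFACE

Orientations are given as [roll, pitch, yaw] about the fixed x, y, z axes, in that order (R = Rz(yaw) Ry(pitch) Rx(roll)).
In Python, from bench import telemetry, viewer, order gives the robot as it stands.
- The arm moves only by the shell command python3 -m jog 'ROWS'. ROWS is JSON, a list of rows, each an object with "dp": the shift along the tool's x, y, z in m, a list of three; "delta_rot": the turn, a rotation vector about the tool's x, y, z in rad, a list of three; "gripper": the opening, from 0 (shut) to 1 (fully open). A call has 1 to 8 rows; each row shifts and turns the commanded pose from where the row before left it, along the tool's axes as they then stand; what a row does not reach is not made up. A row lasts 1/8 s, in which the tool goes at most 62.5 mm and 10.7 degrees, less where a joint would pass 70% of its speed; a pose out of reach is approached as far as the arm can. A call is refused whole if a number of a shift passes 0.0625 or a number of a turn 0.188, either way. A call with a gripper value outside its range is refused whole. The fingers move at their own pace and stop on an object; the grip force is fixed at half the most. Time passes only in rows, so rows that do not move let the fingers close. It gives the time, the measured TCP pose, the force, the opening and the grip force at its end, in the units of the state.
- telemetry.state(): the state, without advancing time (a new reading comes with each control period).
- viewer.camera(name): name is "scene" or "top" or "wrist"; returns the picture (400x640x3 uint8, red, green, blue); there is no depth.
- viewer.camera_params(name): a dict with "fov_y" (degrees; the focal length in pixels is half the picture's height over the tangent of half this angle, whatever the lens; pixels are square), "cx", "cy" (the principal point, pixels), "rvec" (rotation vector, rad) and "tvec" (3), from world to camera coordinates, as OpenCV has them. Camera axes: x right, y down, z forward; pixel columns grow to the right and rows downward; lengths in m; the calibration is good to about 2 mm. The wrist camera is an equidistant fisheye: a pixel r from the principal point sees the ray r / f radians off the axis. A picture is of the moment at which its call begins: read the wrist's pose just before it. camera_params takes no time and is no camera call; for the wrist camera it gives the pose at the moment of the call.
- order.hand_in(): hands the job in; it is judged then, once.
The state is a dict: "time": time; "joint_pos": joint angles; "qd": joint speeds; "joint_torque": joint torques, N m; "tool_pos": TCP position; "orientation": TCP orientation; "ft_force": force on the tool from outside, world axes, zero at the start; "torque": the same for the moment, N m; "width": opening from 0.0 (shut) to 1.0 (fully open); "grip_force": force on a finger pad.
Only numpy, scipy, OpenCV 4.12 (cv2) and the standard library are available. Lean on these libraries where they do the work, as an engineer would, in place of code of your own. Each camera call takes 0.05 s, during which the arm holds its last target. There are 200 camera calls.

TASK

Take the orange-gripped S-hook off the display arm, hook its lower end through the small hole in the sign's yellow hanger strip, lift the sign out of its wooden holder with it, and hang hook and sign back on the arm, free and still. The hole need not sit in the middle of the sign, so feel for it gently with the hook's tip; never push or pull hard on the sign while it stands in its holder, do not touch it with the gripper, and leave the other things on the counter alone.

Things in the scene. Friction and masses are not known exactly. Their poses are not given: they have to be found in the camera images.
- stand: Fixed display stand. Round level steel arm, 8 mm thick, axis 200 mm above the counter, along the stand's x axis over its origin: from the post at x = +60 mm (12 mm thick, 208 mm tall) to the free end at x = -75 mm, which faces the robot and has a red ball, 10 mm. Base plate 150 x 90 x 12 mm, x = -60 to +90 mm. Origin on the counter.
- stand_tip (a point): The very end of the display arm (front of the red ball), on the arm's axis, 200 mm above the counter; axes as the stand's.
- hook_grip (a point): Centre of the S-hook's orange grip, a block 12 (x) x 34 (y) x 40 (z) mm; grasp it from above across its 34 mm, a finger on each side of the arm it hangs on at first. All 5 mm wire, flat in the y-z plane, 60 g. To take it off the arm raise it about 7 mm, then draw it along the arm over the free end; to hang it, the reverse.
- hook_loop (a point): On the hook, 39.5 mm above the grip centre: the arm's axis lies here while the hook hangs on it. The loop (inner radius 9.5 mm, outside top 9 mm above this point) stands on the grip at y = -12 mm, arches to y = +12 mm and its free end points down to 10 mm below this point. The grip's top is 19.5 mm below it. Axes as the grip's.
- hook_prong (a point): On the hook, 46 mm below and 1 mm to -y of the grip centre: middle of the level lower prong, where the sign's strip must sit. The wire drops from the grip at y = +12 mm (grip axes), runs level from y = +6 to -8 mm, then turns up to its tip at y = -17.5 mm. So it points along -y; the prong is 10 mm high in all, 2.5 mm below to 7.5 mm above this point.
- holder: Wooden block, fixed, 120 x 50 x 30 mm, origin at the centre of its underside. A slot 5.2 mm wide and 24 mm deep, open at both ends, runs along its x axis through the middle. The sign stands upright in it.
- sign: Blue sign plate, 110 (x) x 4 (y) x 62 (z) mm, about 125 g, origin at the middle of its lower edge; stands in the slot, 6 mm above the counter, may lean or slide a little. An aluminium channel, 8 mm thick, lies along its upper edge (z = 59 to 66 mm). From it rises a yellow hanger strip 74 x 4 mm, up to z = 91 mm, with a hole. In the holder, forces of the hook on it stay under 12 N.
- hole_level (a point): On the sign's mid-plane and middle, 77 mm above its lower edge: height of the hole's centre. The hole, 8 mm wide (x) and 16 mm tall, goes through the middle of the yellow strip along y. The strip, stiff to slide (8 N), stands anywhere from -18 to +18 mm along the sign's x from this point; how far is not measured: see or feel it. Axes as the sign's.
- bell: Silver counter bell, 70 mm across, 54 mm tall; bystander, loose. Origin at the centre of its underside.
- calc: Black desk calculator 118 x 68 x 15 mm; bystander, loose. Origin at the centre of its underside.
- balm_pot: Small pot with red lid, 58 mm across, 50 mm tall; bystander, loose. Origin at the centre of its underside.
- cream: Pale tube of cream 44 x 146 x 31 mm, lying; bystander, loose. Origin at the centre of its underside.
There are look-alikes about, which are no part of the job. Of the things that look like the sign, the larger one is meant.

How it is judged:
By the outcome, as a careful person would: the job done as asked, in the order asked, and still so for the second after the job is handed in, with the robot touching nothing.
It also fails if it takes over 72 s, if anything falls off the work surface, if the arm or the gripper's body presses on something with over 40 N, if the wrist force passes 120 N, or if a joint passes its speed limit or range.

## Working session

There is one attempt and no reset: what is moved stays moved. The work goes in short steps, Python scripts to look and compute and a shell command to move; the robot and the scene stay as the last step left them, time stands still between calls to the robot, and variables do not carry over. Pictures are saved under pics/ and viewed, at most 10 in all, crops included, and the job is handed in when it is done.

```bash
mkdir -p pics; ls; cat > h.py <<'E'
import numpy as np, cv2
from bench import telemetry, viewer, order
def cam(n):
    p=viewer.camera_params(n); im=viewer.camera(n); return im,p
def save(n,im): cv2.imwrite('pics/'+n,im[...,::-1])
def ray(p,uv,fish=False):
    f=200/np.tan(np.radians(p['fov_y'])/2); R=cv2.Rodrigues(np.array(p['rvec'],float))[0]; t=np.array(p['tvec'],float).ravel()
    x=(uv[0]-p['cx'])/f; y=(uv[1]-p['cy'])/f
    if fish:
        r=np.hypot(x,y)+1e-12; d=np.array([np.sin(r)*x/r,np.sin(r)*y/r,np.cos(r)])
    else: d=np.array([x,y,1])
    d=R.T@d; return -R.T@t, d/np.linalg.norm(d)
def onz(p,uv,z,fish=False):
    o,d=ray(p,uv,fish); return o+d*(z-o[2])/d[2]
def tri(rs):
    A=sum(np.eye(3)-np.outer(d,d) for o,d in rs); b=sum((np.eye(3)-np.outer(d,d))@o for o,d in rs)
    x=np.linalg.solve(A,b); return x,[np.linalg.norm(np.cross(d,x-o)) for o,d in rs]
def proj(p,X,fish=False):
    f=200/np.tan(np.radians(p['fov_y'])/2); R=cv2.Rodrigues(np.array(p['rvec'],float))[0]
    c=R@np.asarray(X,float)+np.array(p['tvec'],float).ravel()
    if fish:
        r=np.hypot(c[0],c[1]); a=np.arctan2(r,c[2])/r; q=c[:2]*a
    else: q=c[:2]/c[2]
    return q*f+[p['cx'],p['cy']]
E
python3 - <<'E'
from h import *
for n in('scene','top'):
    im,p=cam(n); save(n+'0.png',im); print(n,p)
s=telemetry.state(); print(s['tool_pos'],s['orientation'],s['time'])
E
```

```text
pics
scene {'fov_y': 56.440396166341394, 'cx': 325.1091623410767, 'cy': 200.24667561816773, 'rvec': array([ 1.04578199, -2.16902325,  1.24708925]), 'tvec': array([0.29617584, 0.38638602, 1.00911891])}
top {'fov_y': 46.711179162159254, 'cx': 324.92788011568297, 'cy': 194.49262949443548, 'rvec': array([ 2.12475106, -2.11409217,  0.19922514]), 'tvec': array([-0.12389195,  0.62031867,  1.59718495])}
[0.20560734 0.694495   0.24923836] [-3.13952927e+00  1.36212852e-04  2.85386059e+00] 0.1
```

View pics/scene0.png

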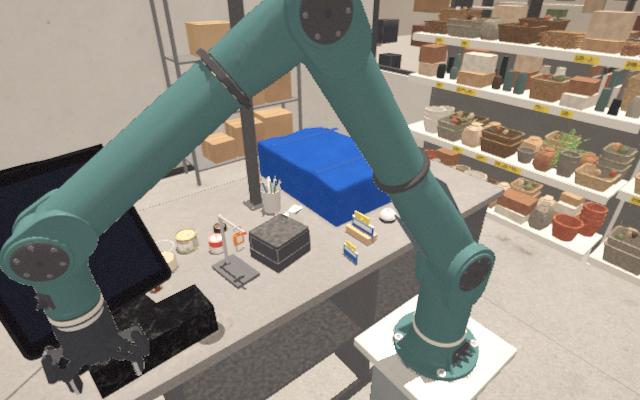

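View pics/top0.png

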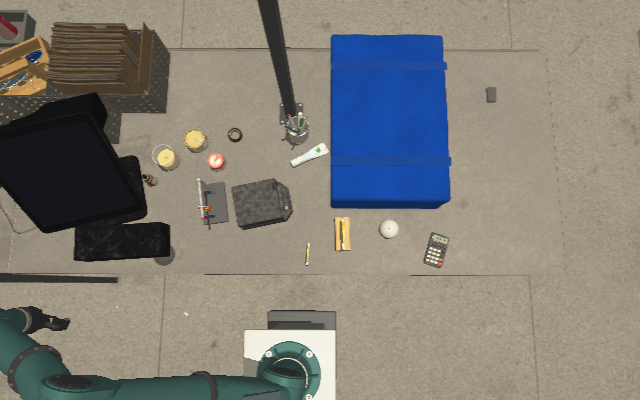

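The scene view shows two sign look-alikes: the larger one in a wooden block at scene (362,228)/top (343,234), and a small one at scene (350,253)/top (307,254). The larger one stands in a holder and fits the description. The hook's orange grip is at scene (238,238)/top (204,208). I'll confirm these in one enlarged crop.

```bash
python3 - <<'E'
from h import *
a=cv2.imread('pics/scene0.png'); b=cv2.imread('pics/top0.png')
def c(im,x,y,w,h): return cv2.resize(im[y:y+h,x:x+w],(400,300),interpolation=cv2.INTER_CUBIC)
o=np.vstack([np.hstack([c(a,200,205,80,60+25-25),c(a,325,205,80,60)]),np.hstack([c(b,180,175,60,45+0),c(b,297,212,60,45)])])
o=np.vstack([np.hstack([c(a,190,208,104,78),c(a,325,205,80,60)]),np.hstack([c(b,185,173,64,48+6-6),c(b,297,215,64,48)])])
cv2.imwrite('pics/crop1.png',o)
E
```

```text
(no output)
```

View pics/crop1.png

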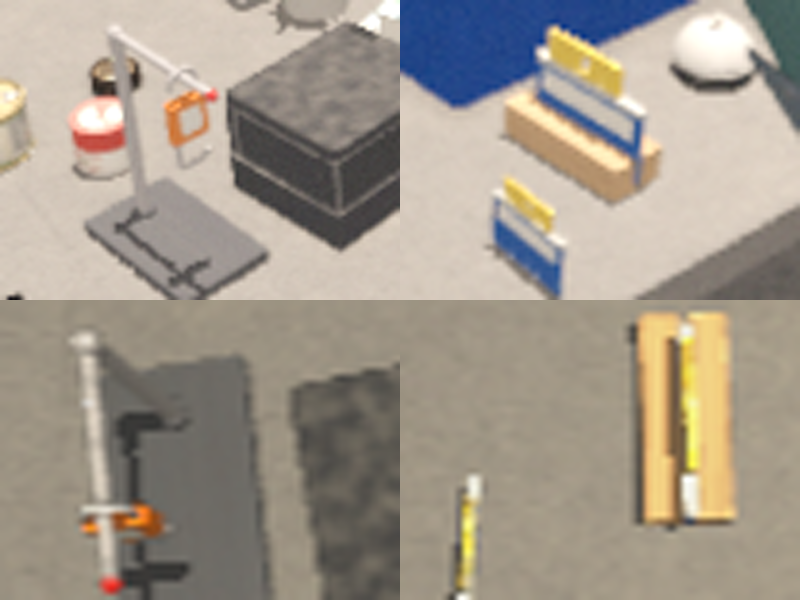

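Crop: the larger sign stands in the wooden holder (top ≈(352,234)), with its strip off towards the far end and a hole at scene ≈(362,218). The small sign stands alone on the counter. The hook with orange grip hangs near the red ball. Now I'll measure.

```bash
python3 - <<'E'
from h import *
P={n:viewer.camera_params(n) for n in('scene','top')}
I={n:cv2.imread(f'pics/{n}0.png') for n in P}
def blob(n,lo,hi,box):
    x,y,w,h=box; g=cv2.cvtColor(I[n][y:y+h,x:x+w],cv2.COLOR_BGR2HSV)
    m=cv2.inRange(g,lo,hi); k,l,s,c=cv2.connectedComponentsWithStats(m)
    i=1+np.argmax(s[1:,4]); pts=np.argwhere(l==i)[:,::-1]+[x,y]; return c[i]+[x,y],pts
red=((0,150,120),(5,255,255)); red2=((170,150,120),(180,255,255)); org=((6,150,120),(18,255,255)); yel=((22,120,120),(34,255,255))
rs=[];
for n,b in(('scene',(238,222,12,14)),('top',(195,208,15,15))):
    g=cv2.cvtColor(I[n],cv2.COLOR_BGR2HSV); x,y,w,h=b; m=(cv2.inRange(g,*red)|cv2.inRange(g,*red2))[y:y+h,x:x+w]
    q=np.argwhere(m)[:,::-1].mean(0)+[x,y]; print('red',n,q,m.sum()/255); rs.append(ray(P[n],q))
    B=onz(P[n],q,.2); print(B)
print('ball',tri(rs))
rs=[]
for n,b in(('scene',(225,225,25,30)),('top',(195,200,25,15))):
    q,pts=blob(n,*org,b); print('org',n,q,len(pts)); rs.append(ray(P[n],q))
print('grip',tri(rs))
q=np.array([185+85/6.25,173+42/6.25]); print('post top',onz(P['top'],q,.208))
q,pts=blob('top',*yel,(340,215,20,35)); 
v=cv2.fitLine(pts.astype(np.float32),cv2.DIST_L2,0,.01,.01).ravel(); print('yel',q,len(pts),v)
print('strip centre',onz(P['top'],q,.097))
q2,_=blob('scene',*yel,(350,205,30,25)); print('scene strip tri',tri([ray(P['top'],q),ray(P['scene'],q2)]))
def tc(u,w): return np.array([297+u/6.25,215+(w-300)/6.25])
for nm,c in(('NL',(640,520)),('NR',(734,520)),('FL',(640,314)),('FR',(726,314))): print(nm,onz(P['top'],tc(*c),.03))
for nm,c in(('chN',(690,512)),('chF',(685,324))): print(nm,onz(P['top'],tc(*c),.072))
print('hole z.083 scene',onz(P['scene'],(362,218),.083))
E
```

```text
red scene [244.5 232.5] 4.0
[0.51399835 0.27519503 0.2       ]
red top [202.5        218.33333333] 6.0
[0.51322138 0.274568   0.2       ]
ball (array([0.51349262, 0.27494748, 0.20005184]), [np.float64(0.00046158680001701514), np.float64(0.0004615868000170284)])
org scene [236.44444444 236.97777778] 45
org top [207.         207.91666667] 24
grip (array([0.55771875, 0.27781438, 0.15843267]), [np.float64(0.005922831092109429), np.float64(0.005922831092109397)])
post top [0.63944526 0.29225965 0.208     ]
yel [342.93333333 230.37777778] 45 [4.4233743e-02 9.9902123e-01 3.4293332e+02 2.3037778e+02]
strip centre [ 0.48814083 -0.18356505  0.097     ]
scene strip tri (array([ 0.4887309 , -0.18503924,  0.08245787]), [np.float64(0.0014397894201882296), np.float64(0.0014397894201881377)])
NL [ 0.42606916 -0.38655635  0.03      ]
NR [ 0.42634213 -0.44000763  0.03      ]
FL [ 0.54434605 -0.38953583  0.03      ]
FR [ 0.54458788 -0.43910484  0.03      ]
chN [ 0.42759071 -0.4078253   0.072     ]
chF [ 0.53276184 -0.40801273  0.072     ]
hole z.083 scene [ 0.48223155 -0.18247886  0.083     ]
```

```bash
cat >> h.py <<'E'
def st():
    s=telemetry.state(); print('t%.2f p%s rpy%s F%s w%.3f g%.1f'%(s['time'],np.round(s['tool_pos'],4),np.round(s['orientation'],4),np.round(s['ft_force'],2),s['width'],s['grip_force'])); return s
def plan(T,yaw=None):
    s=st(); y0=s['orientation'][2]; y=y0 if yaw is None else yaw
    d=np.array(T)-s['tool_pos']; c,n=np.cos(y),np.sin(y)
    print('turn z',-((y-y0+np.pi)%(2*np.pi)-np.pi),'dp (after turn)',[c*d[0]+n*d[1],n*d[0]-c*d[1],-d[2]])
E
python3 - <<'E'
from h import *
p=viewer.camera_params('top')
def tc(u,w): return np.array([297+(u-400)/6.25,215+(w-300)/6.25])
for nm,c in(('NL',(640,520)),('NR',(734,520)),('FL',(640,314)),('FR',(726,314))): print(nm,onz(p,tc(*c),.03))
for nm,c in(('chN',(690,512)),('chF',(685,324))): print(nm,onz(p,tc(*c),.072))
for nm,c in(('box NL',(240,225)),('box FR',(290,180))): print(nm,onz(p,c,.07))
E
python3 -m jog '[{"dp":[0,0,-0.02],"delta_rot":[0,0,-0.144],"gripper":1},{"dp":[0,0,-0.02],"delta_rot":[0,0,-0.144],"gripper":1},{"dp":[-0.025,-0.049,-0.01],"delta_rot":[0,0,0],"gripper":1},{"dp":[-0.025,-0.049,-0.01],"delta_rot":[0,0,0],"gripper":1}]'
python3 -c "from h import *;s=st();print(s['joint_pos'])"
```

```text
NL [ 0.42490697 -0.15898068  0.03      ]
NR [ 0.42518018 -0.21247894  0.03      ]
FL [ 0.54322069 -0.15885758  0.03      ]
FR [ 0.54346273 -0.20847074  0.03      ]
chN [ 0.42645947 -0.18593155  0.072     ]
chF [ 0.53166334 -0.18335783  0.072     ]
box NL [0.50837953 0.17671127 0.07      ]
box FR [0.67104363 0.00434359 0.07      ]
time: 0.6
tool_pos: [0.256, 0.5961, 0.31]
orientation: [-3.141, -0.0, -3.14]
ft_force: [1.0, -0.4, 0.2]
width: 1.003
grip_force: 0.0
t0.60 p[0.256  0.5961 0.31  ] rpy[-3.1409e+00 -1.0000e-04 -3.1399e+00] F[ 1.05 -0.39  0.23] w1.003 g0.0
[-1.21851949  0.43503548 -0.02335656  1.73038869  0.01208966  0.97699638
  0.32603812]
```

```bash

python3 -m jog '[{"dp":[-0.0235,-0.046,-0.007],"delta_rot":[0,0,0],"gripper":1},{"dp":[-0.0235,-0.046,-0.007],"delta_rot":[0,0,0],"gripper":1},{"dp":[-0.0235,-0.046,-0.007],"delta_rot":[0,0,0],"gripper":1},{"dp":[-0.0235,-0.046,-0.007],"delta_rot":[0,0,0],"gripper":1},{"dp":[-0.0235,-0.046,-0.007],"delta_rot":[0,0,0],"gripper":1},{"dp":[-0.0235,-0.046,-0.007],"delta_rot":[0,0,0],"gripper":1},{"dp":[-0.0235,-0.046,-0.007],"delta_rot":[0,0,0],"gripper":1},{"dp":[0,0,0],"delta_rot":[0,0,0],"gripper":1}]'
python3 - <<'E'
from h import *
st(); im,p=cam('wrist'); save('w1.png',im); print(p)
import pickle; pickle.dump(p,open('w1.p','wb'))
o,d=ray(p,(p['cx'],p['cy']),True); print(o,d)
for X in([.5135,.275,.2],[.5577,.278,.1605],[.484,-.185,.08]): print(proj(p,X,True))
E
```

```text
time: 1.6
tool_pos: [0.4226, 0.2704, 0.3597]
orientation: [-3.14, 0.001, 3.133]
ft_force: [0.3, -0.8, -1.2]
width: 1.0
grip_force: 0.0
t1.60 p[0.4226 0.2704 0.3597] rpy[-3.1402e+00  1.2000e-03  3.1327e+00] F[ 0.31 -0.8  -1.24] w1.000 g0.0
{'fov_y': 65.70646984690485, 'cx': 318.0508368011545, 'cy': 199.8412434142982, 'rvec': array([-2.08478458, -2.0700641 , -0.27819615]), 'tvec': array([-0.27402318, -0.46877321,  0.37295854])}
[0.3552322  0.27187957 0.48355628] [ 0.26481616 -0.00271746 -0.96429509]
[322.38261481 274.47234212]
[324.51818436 290.17373866]
[ 63.96309049 211.19812499]
```

View pics/w1.png

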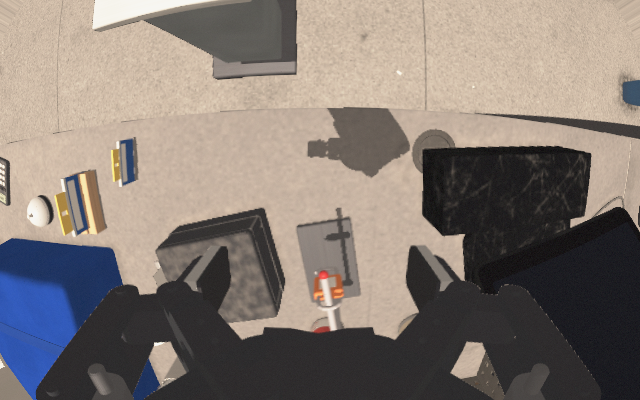

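The wrist view shows the ball at (323,274), the grip around (327,290) and the larger sign with its holder at (80,205). I'll enlarge the hook and compute the stand axis by triangulating from both fixed cameras plus this one.

```bash
python3 - <<'E'
from h import *
import pickle
p=pickle.load(open('w1.p','rb')); im=cv2.imread('pics/w1.png')
cv2.imwrite('pics/crop2.png',np.vstack([cv2.resize(im[205:345,285:375],None,fx=0,fy=0,dsize=(385,600),interpolation=cv2.INTER_CUBIC)]))
c=np.hstack([cv2.resize(im[262:337,295:355],(480,600),interpolation=cv2.INTER_CUBIC),cv2.resize(im[165:245,50:92+0],(315,600),interpolation=cv2.INTER_CUBIC)])
cv2.imwrite('pics/crop2.png',c)
g=cv2.cvtColor(im,cv2.COLOR_BGR2HSV)
m=(cv2.inRange(g,(0,150,100),(4,255,255))|cv2.inRange(g,(172,150,100),(180,255,255)))[265:282,310:335]
q=np.argwhere(m)[:,::-1].mean(0)+[310,265]; print(q,onz(p,q,.2,True))
# base plate corners at z=.012
x,y,w,h=290,210,80,100
mm=cv2.inRange(g[y:y+h,x:x+w],(0,0,80),(180,25,135))
P=viewer.camera_params('top'); 
E
```

```text
Traceback (most recent call last):
cv2.error: OpenCV(4.12.0) :-1: error: (-5:Bad argument) in function 'resize'
> Overload resolution failed:
>  - argument for resize() given by name ('dsize') and position (2)
>  - argument for resize() given by name ('dsize') and position (2)
```

```bash
python3 - <<'E'
from h import *
import pickle
p=pickle.load(open('w1.p','rb')); im=cv2.imread('pics/w1.png')
c=np.hstack([cv2.resize(im[262:337,295:355],(480,600),interpolation=cv2.INTER_CUBIC),cv2.resize(im[165:245,50:92+0],(315,600),interpolation=cv2.INTER_CUBIC)])
cv2.imwrite('pics/crop2.png',c)
g=cv2.cvtColor(im,cv2.COLOR_BGR2HSV)
m=(cv2.inRange(g,(0,150,100),(4,255,255))|cv2.inRange(g,(172,150,100),(180,255,255)))[265:282,310:335]
q=np.argwhere(m)[:,::-1].mean(0)+[310,265]; print(q,onz(p,q,.2,True))
E
```

```text
[323.        274.6779661] [0.51375309 0.27564103 0.2       ]
```

View pics/crop2.png

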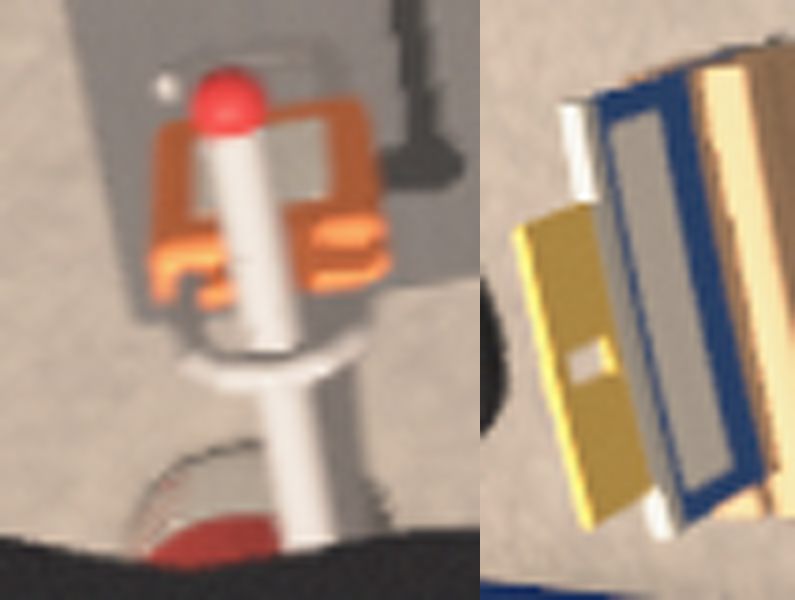

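The hook's prong tip (bright, crop (165,85)) points to image-left, which is world -y, so the grip axes match the stand's. In the sign crop the hole is clearly visible at wrist ≈(64.7,213). Computing both.

```bash
python3 - <<'E'
from h import *
import pickle
p=pickle.load(open('w1.p','rb'))
k=lambda x,y:(295+x/8-.4,262+y/8-.4); s=lambda x,y:(50+(x-480)/7.5-.4,165+y/7.5-.4)
B=onz(p,k(228,103),.2,True)
for c in((248,240),(308,540)):
  A=onz(p,k(*c),.2,True); print('arm',A,np.arctan2(*(A-B)[[1,0]]))
print('loop top front',onz(p,k(268,375),.209,True),'loop left/right',onz(p,k(185,365),.203,True),onz(p,k(370,325),.203,True))
for c in((150,262),(388,235)): print('grip top edge',onz(p,k(*c),.1805,True))
for n,c,z in(('stripTopN',(517,230),.097),('stripTopF',(588,525),.097),('chN',(562,105),.072),('chF',(650,538),.072),('hole',(590,360),.083)): print(n,onz(p,s(*c),z,True))
print('tip of prong',onz(p,k(165,85),.122,True))
E
```

```text
arm [0.53478219 0.27841109 0.2       ] 0.1246819593903698
arm [0.5873249  0.28727201 0.2       ] 0.1549099883297627
loop top front [0.55085291 0.28095825 0.209     ] loop left/right [0.55330093 0.26986353 0.203     ] [0.54699591 0.29486099 0.203     ]
grip top edge [0.55081215 0.26482564 0.1805    ]
grip top edge [0.54665098 0.29887155 0.1805    ]
stripTopN [ 0.45002383 -0.18428295  0.097     ]
stripTopF [ 0.52226087 -0.18085749  0.097     ]
chN [ 0.42587161 -0.18715547  0.072     ]
chF [ 0.53530324 -0.18589801  0.072     ]
hole [ 0.48565503 -0.18155154  0.083     ]
tip of prong [0.55354117 0.26641904 0.122     ]
```

```bash
python3 - <<'E'
from h import *
plan([.5505,.2805,.1645],np.pi+.135)
E
```

```text
t1.65 p[0.4211 0.2732 0.3593] rpy[-3.1415e+00  1.0000e-04  3.1369e+00] F[ 0.03 -0.57 -0.44] w0.999 g0.0
turn z -0.13968843949752374 dp (after turn) [np.float64(-0.12916756410246935), np.float64(-0.010161340903230717), np.float64(0.19484871082674568)]
```

```bash

python3 -m jog '[{"dp":[0,0,0],"delta_rot":[0,0,-0.14],"gripper":1},{"dp":[-0.043,-0.0034,0.02],"delta_rot":[0,0,0],"gripper":1},{"dp":[-0.043,-0.0034,0.02],"delta_rot":[0,0,0],"gripper":1},{"dp":[-0.043,-0.0034,0.02],"delta_rot":[0,0,0],"gripper":1},{"dp":[0,0,0.03],"delta_rot":[0,0,0],"gripper":1},{"dp":[0,0,0],"delta_rot":[0,0,0],"gripper":1},{"dp":[0,0,0],"delta_rot":[0,0,0],"gripper":1}]'
python3 - <<'E'
from h import *
plan([.5505,.2805,.1645],np.pi+.135)
im,p=cam('wrist'); save('w2.png',im)
import pickle; pickle.dump(p,open('w2.p','wb'))
q=proj(p,[.5505,.2805,.18],True); print(q)
u,v=np.int32(q)
c=im[max(0,v-60):v+60,u-80:u+80]; save('crop3.png',cv2.resize(c,None,fx=5,fy=5,interpolation=cv2.INTER_CUBIC)); print(v-60,u-80,c.shape)
E
```

```text
time: 2.52
tool_pos: [0.5489, 0.2846, 0.2698]
orientation: [3.141, -0.0, -2.999]
ft_force: [0.6, -0.0, 0.8]
width: 1.0
grip_force: 0.0
t2.52 p[0.5489 0.2846 0.2698] rpy[ 3.1408 -0.     -2.9991] F[ 0.64 -0.01  0.77] w1.000 g0.0
turn z 0.007450830352198068 dp (after turn) [np.float64(-0.0010770882918057787), np.float64(-0.004319825422078249), np.float64(0.10527826018476769)]
[310.63900072 212.71403382]
152 230 (120, 160, 3)
```

View pics/crop3.png

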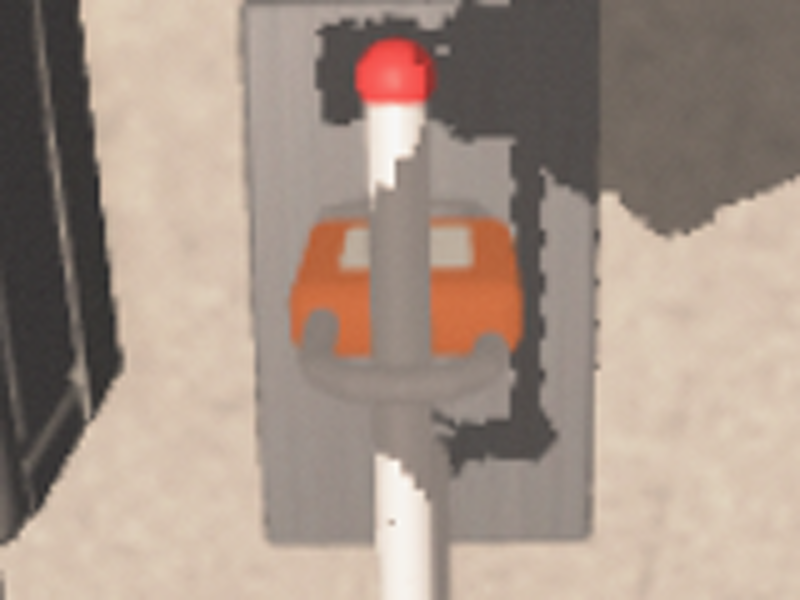

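The arm runs straight down the crop, with the ball at (396,70), grip top face centred at (408,318) and the loop at (405,380).

```bash
python3 - <<'E'
from h import *
import pickle
p=pickle.load(open('w2.p','rb')); k=lambda x,y:(230+x/5-.4,152+y/5-.4)
B=onz(p,k(396,70),.2,True); A=onz(p,k(409,560),.2,True); print(B,A,np.arctan2(*(A-B)[[1,0]]))
a,b=[onz(p,k(*c),.1805,True) for c in((408,281),(408,356))]; print('grip top near/far',a,b,(a+b)/2)
print('loop',onz(p,k(405,383),.207,True))
L,R=[onz(p,k(*c),.1805,True) for c in((292,318),(524,318))]; print(L,R,(L+R)/2)
E
```

```text
[0.51338357 0.27460261 0.2       ] [0.58107215 0.28564315 0.2       ] 0.16168404258752506
grip top near/far [0.5466079  0.28038075 0.1805    ] [0.55794403 0.28194981 0.1805    ] [0.55227597 0.28116528 0.1805    ]
loop [0.55226369 0.28130155 0.207     ]
[0.55460469 0.26445861 0.1805    ] [0.54975693 0.29779416 0.1805    ] [0.55218081 0.28112638 0.1805    ]
```

```bash

python3 -m jog '[{"dp":[-0.0028,-0.0038,0.02],"delta_rot":[0,0,0],"gripper":1},{"dp":[0,0,0.03],"delta_rot":[0,0,0],"gripper":1},{"dp":[0,0,0.03],"delta_rot":[0,0,0],"gripper":1},{"dp":[0,0,0.02],"delta_rot":[0,0,0],"gripper":1},{"dp":[0,0,0.005],"delta_rot":[0,0,0],"gripper":1},{"dp":[0,0,0],"delta_rot":[0,0,0],"gripper":1},{"dp":[0,0,0],"delta_rot":[0,0,0],"gripper":0},{"dp":[0,0,0],"delta_rot":[0,0,0],"gripper":0}]'
python3 -m jog '[{"dp":[0,0,0],"delta_rot":[0,0,0],"gripper":0},{"dp":[0,0,0],"delta_rot":[0,0,0],"gripper":0},{"dp":[0,0,0],"delta_rot":[0,0,0],"gripper":0},{"dp":[0,0,0],"delta_rot":[0,0,0],"gripper":0},{"dp":[0,0,0],"delta_rot":[0,0,0],"gripper":0}]'
python3 -c "from h import *;st()"
```

```text
time: 3.58
tool_pos: [0.5534, 0.2801, 0.1654]
orientation: [3.141, 0.002, -3.001]
ft_force: [0.1, -0.2, 0.7]
width: 0.603
grip_force: 0.0
time: 4.2
tool_pos: [0.5532, 0.28, 0.1648]
orientation: [3.141, 0.001, -3.001]
ft_force: [0.0, -0.7, 6.0]
width: 0.389
grip_force: 59.5
t4.20 p[0.5532 0.28   0.1648] rpy[ 3.1412e+00  8.0000e-04 -3.0013e+00] F[ 0.03 -0.72  5.95] w0.389 g59.5
```

```bash

python3 -m jog '[{"dp":[0,0,-0.004],"delta_rot":[0,0,0],"gripper":0},{"dp":[0,0,-0.0038],"delta_rot":[0,0,0],"gripper":0},{"dp":[0,0,0],"delta_rot":[0,0,0],"gripper":0},{"dp":[0,0,0],"delta_rot":[0,0,0],"gripper":0}]'
python3 -c "from h import *;st()"
```

```text
time: 4.7
tool_pos: [0.5527, 0.2797, 0.1719]
orientation: [-3.141, -0.0, -3.001]
ft_force: [0.2, 0.1, -0.0]
width: 0.387
grip_force: 59.5
t4.70 p[0.5527 0.2797 0.1719] rpy[-3.1414e+00 -3.0000e-04 -3.0014e+00] F[ 0.18  0.07 -0.01] w0.387 g59.5
```

```bash

python3 -m jog '[{"dp":[0.015,0,0],"delta_rot":[0,0,0],"gripper":0},{"dp":[0.015,0,0],"delta_rot":[0,0,0],"gripper":0},{"dp":[0.015,0,0],"delta_rot":[0,0,0],"gripper":0},{"dp":[0.015,0,0],"delta_rot":[0,0,0],"gripper":0},{"dp":[0.015,0,0],"delta_rot":[0,0,0],"gripper":0},{"dp":[0.015,0,0],"delta_rot":[0,0,0],"gripper":0},{"dp":[0.015,0,0],"delta_rot":[0,0,0],"gripper":0},{"dp":[0,0,0],"delta_rot":[0,0,0],"gripper":0}]'
python3 - <<'E'
from h import *
st(); im,p=cam('wrist'); save('w3.png',im)
import pickle; pickle.dump(p,open('w3.p','wb'))
E
```

```text
time: 5.7
tool_pos: [0.4473, 0.2648, 0.172]
orientation: [-3.141, -0.001, -3.0]
ft_force: [-0.1, -0.8, -0.3]
width: 0.386
grip_force: 59.5
t5.70 p[0.4473 0.2648 0.172 ] rpy[-3.1412e+00 -1.3000e-03 -3.0003e+00] F[-0.14 -0.77 -0.31] w0.386 g59.5
```

View pics/w3.png

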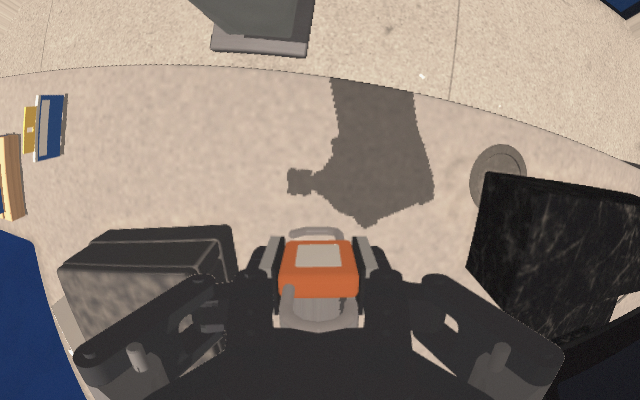

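```bash

python3 -m jog '[{"dp":[0,0,-0.04],"delta_rot":[0,0,0.063],"gripper":0},{"dp":[0,0,-0.04],"delta_rot":[0,0,0.063],"gripper":0},{"dp":[0,-0.05,0],"delta_rot":[0,0,0],"gripper":0},{"dp":[0,-0.06,0],"delta_rot":[0,0,0],"gripper":0},{"dp":[0,-0.06,0],"delta_rot":[0,0,0],"gripper":0},{"dp":[-0.01,-0.06,0],"delta_rot":[0,0,0],"gripper":0},{"dp":[-0.01,-0.06,0],"delta_rot":[0,0,0],"gripper":0},{"dp":[-0.01,-0.06,0],"delta_rot":[0,0,0],"gripper":0}]'
python3 -c "
from h import *
p=viewer.camera_params('top');print('small sign',onz(p,(307,254),.06))
plan([.4855,-.147,.18],np.pi+.015)"
```

```text
time: 6.75
tool_pos: [0.485, -0.0867, 0.2526]
orientation: [-3.141, 0.002, -3.128]
ft_force: [0.6, 0.3, -1.0]
width: 0.387
grip_force: 59.7
small sign [ 0.4090564  -0.05936065  0.06      ]
t6.75 p[ 0.485  -0.0867  0.2526] rpy[-3.1412e+00  2.1000e-03 -3.1276e+00] F[ 0.62  0.33 -1.02] w0.387 g59.7
turn z -0.0010030065745141314 dp (after turn) [np.float64(0.0004413263168926492), np.float64(-0.06025392488655027), np.float64(0.07255905908808147)]
```

```bash

python3 -m jog '[{"dp":[0,-0.03,0.0],"delta_rot":[0,0,0],"gripper":0},{"dp":[0,-0.03,0.02],"delta_rot":[0,0,0],"gripper":0},{"dp":[0,0,0.03],"delta_rot":[0,0,0],"gripper":0},{"dp":[0,0,0.03],"delta_rot":[0,0,0],"gripper":0},{"dp":[0,0,0],"delta_rot":[0,0,0],"gripper":0},{"dp":[0,0,0],"delta_rot":[0,0,0],"gripper":0}]'
python3 - <<'E'
from h import *
import pickle
s=st(); im,p=cam('wrist'); save('w4.png',im); pickle.dump((s,p),open('w4.p','wb'))
u,v=np.int32(proj(p,[.485,-.175,.09],True)); print(u,v)
c=im[v-85:v+65,u-75:u+125]; save('crop4.png',cv2.resize(c,None,fx=4,fy=4,interpolation=cv2.INTER_CUBIC))
E
```

```text
time: 7.5
tool_pos: [0.4857, -0.1449, 0.1729]
orientation: [-3.141, 0.002, -3.128]
ft_force: [0.4, -0.2, -0.5]
width: 0.389
grip_force: 59.7
t7.50 p[ 0.4857 -0.1449  0.1729] rpy[-3.1410e+00  1.6000e-03 -3.1276e+00] F[ 0.43 -0.16 -0.51] w0.389 g59.7
274 212
```

View pics/crop4.png

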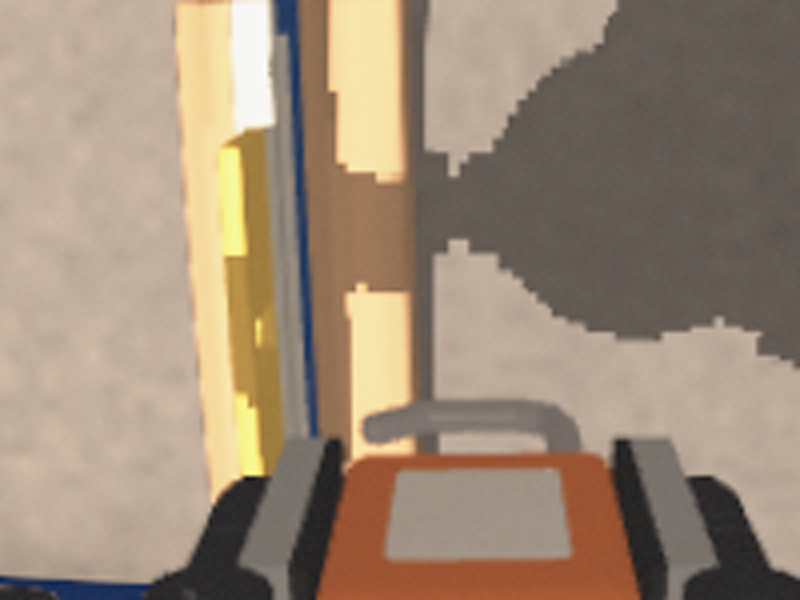

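Crop: prong at (440–520,413) with its tip at (375,425), and the strip's +y face spanning x≈242–280 with the hole's lit inner edge at (262,332). I'll read those pixels numerically.

```bash
python3 - <<'E'
from h import *
import pickle
s,p=pickle.load(open('w4.p','rb')); im=cv2.imread('pics/w4.png')
print('cols 255-274')
g=cv2.cvtColor(im,cv2.COLOR_BGR2HSV)
for v in range(200,222): print(v,' '.join('%3d'%x for x in g[v,255:275,2]),'|',' '.join('%3d'%x for x in g[v,255:275,1]))
k=lambda x,y:(199+x/4-.4,127+y/4-.4)
zp=s['tool_pos'][2]-.0045-.046
for c in((375,425),(440,413),(520,413)): print('prong',onz(p,k(*c),zp+ (0.005 if c[0]<400 else 0),True))
for n,c,z in(('face top near',(240,148),.097),('top near -y',(218,150),.097),('top far',(262,475),.097),('chN R',(275,40),.072),('chF R',(305,435),.072),('hole',(263,332),.083)): print(n,onz(p,k(*c),z,True))
E
```

```text
cols 255-274
200 240 182 184 184 182 175 163 159 159 160 159 160 158 152 147 132 145 152 131 101 | 112 156 157 157 157 156 156 154 156 155 156 155 105  39  42  39  39  42  21  98
201 244 182 185 184 183 177 164 158 157 159 159 159 161 150 147 134 145 153 133 105 |  99 154 156 158 156 158 157 155 159 157 156 157 108  42  42  42  40  42  23  73
202 246 181 182 184 184 177 165 159 160 159 161 164 164 152 147 135 144 150 135 107 |  88 158 158 157 158 157 158 154 155 157 155 157 110  39  40  42  42  39  26  50
203 246 187 186 183 183 179 167 160 158 158 164 169 166 153 145 136 142 150 135 109 |  90 157 158 157 157 158 157 153 157 157 155 157 112  40  39  41  41  42  26  51
204 246 186 185 184 185 182 172 160 159 159 174 176 168 154 146 135 143 149 135 109 |  88 158 156 157 156 156 154 156 156 156 155 158 114  48  40  42  41  41  26  51
205 246 196 186 183 182 182 172 161 158 168 180 177 166 153 147 134 142 148 136 107 |  89 152 156 157 160 156 157 150 158 156 156 157 124  63  40  38  38  41  26  50
206 246 209 187 184 184 182 173 163 192 182 182 179 170 154 146 136 139 147 136 109 |  88 1
[... 2275 characters left out ...]
9 158 159 158 158 151 150 138 142 152 145 |  81 101 141 157 157 159 157 156 156 154 157 156 155 137  44  41  39  41  42  35
221 247 246 215 184 185 185 183 176 162 159 160 159 158 157 153 148 139 141 151 145 |  78  95 139 157 157 156 156 155 156 154 155 156 157 141  45  38  42  40  41  35
prong [ 0.4852427  -0.15910492  0.12737807]
prong [ 0.4850773  -0.1496845   0.12237807]
prong [ 0.48488924 -0.1376449   0.12237807]
face top near [ 0.44908835 -0.18373427  0.097     ]
top near -y [ 0.44942333 -0.18746775  0.097     ]
top far [ 0.50733918 -0.18195124  0.097     ]
chN R [ 0.4329186  -0.18175254  0.072     ]
chF R [ 0.50958441 -0.17756972  0.072     ]
hole [ 0.485084   -0.18318506  0.083     ]
```

```bash
python3 - <<'E'
from h import *
import pickle
s,p=pickle.load(open('w4.p','rb')); im=cv2.imread('pics/w4.png')
print('sill',[onz(p,(266.5,v),.075,True) for v in(203.3,208.2,213.2)])
g=cv2.cvtColor(im,cv2.COLOR_BGR2HSV)
for v in range(154,170): print(v,' '.join('%3d'%x for x in g[v,250:272,1]))
print('prong V'); 
for u in range(309,330,4): print(u,g[222:240,u,2])
E
```

```text
sill [array([ 0.48259003, -0.18279989,  0.075     ]), array([ 0.48644358, -0.18291886,  0.075     ]), array([ 0.49041472, -0.18304827,  0.075     ])]
154  94  93  89  85  81  77  77  34   9   4   5   3   2   2   2   5  17  43  42  41  42  16
155  94  95  89  84  81  81  78  31   8   4   5   3   2   2   3   5  16  40  42  41  40  16
156  94  93  89  83  81  80  77  33   9   4   5   3   3   2   3   4  15  40  42  42  43  18
157  94  94  88  83  82  77  76  43  12   4   6   4   3   2   3   4  11  39  40  41  43  16
158  91  88  86  82  82  78  75  48  16   7  32  35  38  39  42  43  43  44  40  41  41  16
159  87  83  83  81  81  80  76  54  27  30 102 113 119 119 112  75  41  39  39  43  42  14
160  86  83  83  82  81  78  83  70  70 102 158 158 155 157 134  85  40  41  39  42  42  16
161  85  82  81  81  81  83 102 129 145 156 158 157 156 156 145  90  39  39  39  40  41  20
162  84  82  80  82  82 117 141 156 155 158 156 156 154 154 149  89  39  42  38  40  42  16
163  87  82  81  86 116 145 155 160 159 154 156 153 154 155 157  94  40  40  41  39  41  16
164  86  82  84  99 124 130 12
[... 297 characters left out ...]
 157 156 153  97  52  39  40  39  41  28
168  85  83  90 112 115 102  94  93 125 159 156 156 157 157 155 109  63  39  43  40  41  28
169  85  83  88 103 116 101  94  92 122 159 158 154 154 156 156 109  63  38  39  36  41  26
prong V
309 [186 186 186 185 168 131 123 125 133 141 132 129 133 162 188 189 190 189]
313 [185 187 190 189 171 131 123 127 134 139 131 128 137 164 193 190 188 189]
317 [189 189 191 188 172 133 124 126 131 139 129 127 145 170 190 190 188 188]
321 [190 189 189 186 166 132 121 125 132 139 131 127 145 169 188 188 188 190]
325 [189 190 188 182 167 132 122 128 132 137 130 129 144 170 189 189 188 189]
329 [190 188 187 181 165 130 121 122 126 129 128 128 133 162 190 186 184 180]
```

```bash
python3 - <<'E'
from h import *
import pickle
s,p=pickle.load(open('w4.p','rb'))
L=[onz(p,q,.097,True) for q in((257.7,165),(262,221))]; print(L,np.arctan2(*(L[1]-L[0])[[1,0]]))
L=[onz(p,q,.03,True) for q in((199+405/4,127+20/4),(199+412/4,127+390/4))]; print('holder',L,np.arctan2(*(L[1]-L[0])[[1,0]]))
L=[onz(p,q,.03,True) for q in((199+176/4,127+20/4),(199+205/4,127+420/4))]; print('holder',L,np.arctan2(*(L[1]-L[0])[[1,0]]))
E
python3 -m jog '[{"dp":[-0.001,0,0.021],"delta_rot":[0,0,0],"gripper":0},{"dp":[0,0,0.021],"delta_rot":[0,0,0],"gripper":0},{"dp":[0,-0.007,0],"delta_rot":[0,0,0],"gripper":0},{"dp":[0,-0.005,0],"delta_rot":[0,0,0],"gripper":0},{"dp":[0,0,0],"delta_rot":[0,0,0],"gripper":0},{"dp":[0,0,0],"delta_rot":[0,0,0],"gripper":0},{"dp":[0,0,0],"delta_rot":[0,0,0],"gripper":0}]'
python3 - <<'E'
from h import *
import pickle
s=st(); im,p=cam('wrist'); save('w5.png',im); pickle.dump((s,p),open('w5.p','wb'))
u,v=np.int32(proj(p,[.485,-.175,.085],True)); print(u,v)
c=im[v-65:v+55,u-80:u+80]; save('crop5.png',cv2.resize(c,None,fx=5,fy=5,interpolation=cv2.INTER_CUBIC))
E
```

```text
[array([ 0.45002509, -0.18436247,  0.097     ]), array([ 0.48899288, -0.18264234,  0.097     ])] 0.044113758552226635
holder [array([ 0.43165274, -0.16008429,  0.03      ]), array([ 0.51531664, -0.1582286 ,  0.03      ])] 0.022176560519118853
holder [array([ 0.43134415, -0.21029382,  0.03      ]), array([ 0.5239596 , -0.20702709,  0.03      ])] 0.03525730001396743
time: 8.43
tool_pos: [0.486, -0.1562, 0.1304]
orientation: [3.142, 0.0, -3.127]
ft_force: [-0.8, 0.5, 0.2]
width: 0.387
grip_force: 59.7
t8.43 p[ 0.486  -0.1562  0.1304] rpy[ 3.1415e+00  5.0000e-04 -3.1270e+00] F[-0.75  0.51  0.24] w0.387 g59.7
284 231
```

View pics/crop5.png

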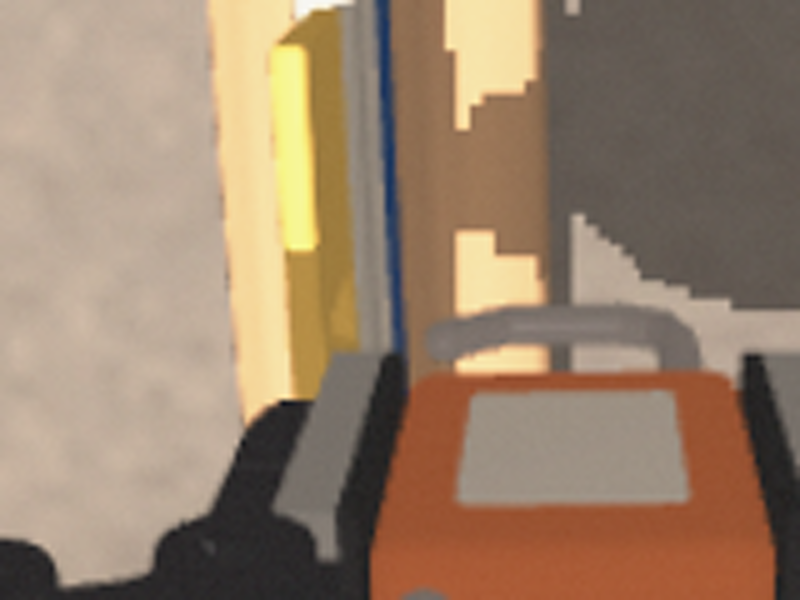

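```bash
python3 - <<'E'
from h import *
import pickle
s,p=pickle.load(open('w5.p','rb')); im=cv2.imread('pics/w5.png'); g=cv2.cvtColor(im,cv2.COLOR_BGR2HSV)
print('cols 260-279')
for v in range(214,246): print(v,' '.join('%3d'%x for x in g[v,260:280,2]))
for u in range(304,336,6): print(u,g[222:244,u,2])
E
```

```text
cols 260-279
214 245 247 247 247 247 247 246 217 157 156 156 157 157 156 155 149 145 135 135 144
215 244 239 247 247 247 247 245 167 157 157 158 156 157 156 155 149 144 138 136 143
216 242 193 215 215 217 215 198 170 157 158 157 155 156 156 156 149 145 136 137 143
217 242 181 183 182 183 182 179 170 154 158 157 158 158 157 155 151 147 138 136 142
218 243 194 182 182 182 182 180 170 154 158 157 157 156 157 155 151 147 137 137 143
219 243 207 182 181 183 183 180 171 156 157 156 157 157 159 156 151 147 138 137 142
220 244 206 182 182 180 181 180 170 156 157 157 157 156 160 164 153 146 141 139 143
221 244 206 183 182 181 182 181 170 153 158 156 157 160 164 166 154 145 141 136 139
222 245 224 182 183 182 181 180 173 156 158 156 157 166 172 167 152 146 139 138 141
223 245 225 183 182 181 181 180 173 157 156 156 159 169 175 167 153 146 142 138 140
224 245 224 181 182 183 181 179 172 156 157 156 163 175 178 167 153 148 143 138 141
225 245 224 181 182 181 182 180 171 157 158 155 169 180 178 169 154 148 143 138 139
226 245 222 181 181 181 182 181 175 158 157 156 171 182 180 173 154 145 142 135
[... 1470 characters left out ...]
26 120 120 121 119 119 119 119 119 111  83  38
245 245 245 232 197 174 172 168 134 124 120 119 119 120 120 120 120 118  99  52  39
304 [246 246 246 246 246 178 120 118 121 123 128 126 122 222 246 246 247 247
 228 152 154 155]
310 [245 245 245 245 233 155 120 125 132 141 129 130 149 224 245 245 245 245
 221 153 152 153]
316 [ 99  98 101 100 100 115 120 123 130 137 127 128 116 104  99  99  98 100
 134 153 152 152]
322 [185 185 185 182 164 129 121 125 131 135 130 126 140 165 182 181 181 183
 168 152 153 153]
328 [187 189 189 183 162 128 119 123 126 129 127 125 133 161 187 186 184 182
 166 153 153 154]
334 [166 188 188 188 191 153 129 117 117 118 116 116 118 135 156 179 185 180
 164 152 154 154]
```

```bash
python3 - <<'E'
from h import *
import pickle
s,p=pickle.load(open('w5.p','rb'))
for v in(219.7,226.6,233.4): print(onz(p,(274.7,v),.075,True))
zp=s['tool_pos'][2]-.0505
for u in(304,310,322,328): print('prong',onz(p,(u,231.3 if u==304 else 230.6),zp,True))
print('near top corner',onz(p,(266.3,174.8),.097,True), 'tip left', onz(p,(289.5,235),zp+.005,True))
E
```

```text
[ 0.48101065 -0.18211275  0.075     ]
[ 0.48554874 -0.18223862  0.075     ]
[ 0.4900954 -0.1823736  0.075    ]
prong [ 0.48636735 -0.16379434  0.07990197]
prong [ 0.48584707 -0.16017624  0.07990197]
prong [ 0.48572805 -0.15294682  0.07990197]
prong [ 0.48567597 -0.14933048  0.07990197]
near top corner [ 0.4487739  -0.18291338  0.097     ] tip left [ 0.48695509 -0.17215219  0.08490197]
```

```bash

python3 -m jog '[{"dp":[0,-0.004,-0.0005],"delta_rot":[0,0,-0.012],"gripper":0},{"dp":[0,-0.004,0],"delta_rot":[0,0,0],"gripper":0},{"dp":[0,0,0],"delta_rot":[0,0,0],"gripper":0},{"dp":[0,0,0],"delta_rot":[0,0,0],"gripper":0}]'
python3 -m jog '[{"dp":[0,-0.0015,0],"delta_rot":[0,0,0],"gripper":0},{"dp":[0,-0.0015,0],"delta_rot":[0,0,0],"gripper":0},{"dp":[0,0,0],"delta_rot":[0,0,0],"gripper":0}]'
python3 -m jog '[{"dp":[0,-0.0015,0],"delta_rot":[0,0,0],"gripper":0},{"dp":[0,0,0],"delta_rot":[0,0,0],"gripper":0}]'
```

```text
time: 8.98
tool_pos: [0.486, -0.1645, 0.1306]
orientation: [3.142, -0.0, -3.116]
ft_force: [-1.0, 0.1, -0.0]
width: 0.39
grip_force: 59.7
time: 9.35
tool_pos: [0.4861, -0.1676, 0.1306]
orientation: [-3.142, 0.0, -3.116]
ft_force: [0.2, -0.7, -0.7]
width: 0.386
grip_force: 59.7
time: 9.6
tool_pos: [0.4862, -0.169, 0.1306]
orientation: [-3.142, 0.0, -3.116]
ft_force: [-0.5, 0.6, -0.5]
width: 0.389
grip_force: 59.7
```

```bash

python3 -m jog '[{"dp":[0,-0.0015,0],"delta_rot":[0,0,0],"gripper":0},{"dp":[0,-0.0015,0],"delta_rot":[0,0,0],"gripper":0},{"dp":[0,0,0],"delta_rot":[0,0,0],"gripper":0}]'
python3 -c "
from h import *
import pickle
p=viewer.camera_params('wrist');im=viewer.camera('wrist');save('w6.png',im);g=cv2.cvtColor(im,cv2.COLOR_BGR2HSV)
q=proj(p,[.44877,-.1829,.097],True);print('expect near corner',q);u,v=np.int32(q)
for r in range(v-8,v+9,2): print(r,g[r,u-12:u+14,1])
st()"
```

```text
time: 9.98
tool_pos: [0.4862, -0.1721, 0.1306]
orientation: [-3.141, 0.0, -3.116]
ft_force: [0.3, -0.1, -0.0]
width: 0.39
grip_force: 59.7
expect near corner [297.4851363  174.38199346]
166 [ 80  81  83  84  45  15   5   5  26  30  30  30  32  42  36  43  41  35
  11 105 110 107 109 107 108 113]
168 [ 81  80  84  82  44  15  10  50 118 156 158 157 155 156  55  38  39  21
  49 107 110 110 110 110 106 108]
170 [ 83  83  85  83  47  26  44 153 155 157 157 159 156 154  53  41  41  23
  44 105 110 111 108 110 109 106]
172 [ 82  83  84  84  62  68 138 155 155 156 157 158 156 156  70  46  43  25
  44 106 113 111 110 108 110 109]
174 [ 80  83  84  89 118 145 159 159 159 160 159 159 156 155  82  50  41  25
  43 106 107 111 110 109 108 108]
176 [ 82  82  84 112 120 112 106 102 101 112 139 159 156 152  83  51  41  25
  42 105 110 109 109 110 107 110]
178 [ 81  83  84 116 122 112 104 102 102 109 142 160 154 149  83  50  41  25
  29 107 112 109 110 111 111 110]
180 [ 81  81  83 118 125 112 104 103 100 109 137 158 158 149  82  50  39  24
  19 110 108 111 109 112 108 108]
182 [ 82  82  82 119 127 113 105 102 100 107 135 159 156 150  80  50  38  27
  16 107 110 108 110 110 109 111]
t10.03 p[ 0.4862 -0.172   0.1306] rpy[-3.1416  0.     -3.1156] F[-0.81 -0.2  -0.82] w0.385 g59.7
```

```bash

python3 -m jog '[{"dp":[0,-0.002,0],"delta_rot":[0,0,0],"gripper":0},{"dp":[0,-0.002,0],"delta_rot":[0,0,0],"gripper":0},{"dp":[0,0,0],"delta_rot":[0,0,0],"gripper":0}]'
python3 -m jog '[{"dp":[0,-0.002,0],"delta_rot":[0,0,0],"gripper":0},{"dp":[0,-0.002,0],"delta_rot":[0,0,0],"gripper":0},{"dp":[0,0,0],"delta_rot":[0,0,0],"gripper":0}]'
python3 -c "
from h import *
p=viewer.camera_params('wrist');im=viewer.camera('wrist');save('w7.png',im);g=cv2.cvtColor(im,cv2.COLOR_BGR2HSV)
q=proj(p,[.44877,-.1829,.097],True);print('expect near corner',q);u,v=np.int32(q)
for r in range(v-8,v+9,4): print(r,g[r,u-12:u+14,1])
st()"
```

```text
time: 10.4
tool_pos: [0.4863, -0.1762, 0.1306]
orientation: [-3.141, 0.0, -3.116]
ft_force: [0.1, -0.9, -0.3]
width: 0.387
grip_force: 59.7
time: 10.78
tool_pos: [0.4865, -0.1801, 0.1306]
orientation: [-3.141, 0.0, -3.116]
ft_force: [0.0, -0.4, -1.0]
width: 0.39
grip_force: 59.7
expect near corner [313.03887379 174.36531732]
166 [ 85  66  22   8   5  19  36  33  34  34  44  41  41  43  45  90 110 110
 110 109 109 109 109 111 109 108]
170 [ 85  69  26   9  73 135 157 157 157 157 156 106  59  42  44  95 110 110
 109 112 106 109 109 110 110 110]
174 [ 85  70  34  53 122 158 156 156 158 159 156 104  62  41  43  91 110 109
 109 109 109 111 111 110 109 111]
178 [ 85  77  63 113 108 104 103 104 105 124 158 107  63  39  42  96 110 109
 109 111 110 114 110 110 114 109]
182 [ 84  79  66 118 110 105 104 104 105 125 155 104  62  40  38  94 112 111
 112 111 108 110 109 109 110 110]
t10.82 p[ 0.4864 -0.18    0.1306] rpy[-3.1415  0.     -3.1156] F[-0.45  0.58 -0.64] w0.387 g59.7
```

```bash

python3 -m jog '[{"dp":[0,-0.0025,0],"delta_rot":[0,0,0],"gripper":0},{"dp":[0,-0.0025,0],"delta_rot":[0,0,0],"gripper":0},{"dp":[0,0,0],"delta_rot":[0,0,0],"gripper":0}]'
python3 -m jog '[{"dp":[0,0,-0.003],"delta_rot":[0,0,0],"gripper":0},{"dp":[0,0,-0.003],"delta_rot":[0,0,0],"gripper":0},{"dp":[0,0,-0.001],"delta_rot":[0,0,0],"gripper":0},{"dp":[0,0,-0.001],"delta_rot":[0,0,0],"gripper":0},{"dp":[0,0,-0.001],"delta_rot":[0,0,0],"gripper":0},{"dp":[0,0,-0.001],"delta_rot":[0,0,0],"gripper":0},{"dp":[0,0,-0.001],"delta_rot":[0,0,0],"gripper":0},{"dp":[0,0,0],"delta_rot":[0,0,0],"gripper":0}]'
python3 -m jog '[{"dp":[0,0,-0.002],"delta_rot":[0,0,0],"gripper":0},{"dp":[0,0,-0.002],"delta_rot":[0,0,0],"gripper":0},{"dp":[0,0,0],"delta_rot":[0,0,0],"gripper":0},{"dp":[0,0,0],"delta_rot":[0,0,0],"gripper":0}]'
python3 -c "
from h import *
p=viewer.camera_params('wrist');im=viewer.camera('wrist');save('w8.png',im);g=cv2.cvtColor(im,cv2.COLOR_BGR2HSV)
q=proj(p,[.44877,-.184,.097],True);print('static near corner would be',q);print('risen 6mm',proj(p,[.44877,-.184,.103],True));u,v=np.int32(q)
for r in range(v-14,v+22,2): print(r,g[r,u-12:u+14,1])
"
```

```text
time: 11.2
tool_pos: [0.4866, -0.1852, 0.1306]
orientation: [-3.141, 0.0, -3.116]
ft_force: [0.5, -0.1, -0.9]
width: 0.391
grip_force: 59.7
time: 12.2
tool_pos: [0.4866, -0.1849, 0.1416]
orientation: [-3.142, -0.0, -3.115]
ft_force: [0.1, -0.1, -0.9]
width: 0.387
grip_force: 59.7
time: 12.7
tool_pos: [0.4868, -0.1849, 0.1457]
orientation: [-3.141, 0.001, -3.115]
ft_force: [0.5, 0.4, -1.6]
width: 0.387
grip_force: 59.7
static near corner would be [319.97123038 169.02809608]
risen 6mm [320.04239045 170.86280682]
155 [ 83  84  86  96  36  12   5   6   5   5   4   5   6   9  13  29  60 110
 109 108 109 110 111 112 109 110]
157 [ 83  84  85  96  37  11   5   6   6   5   4   5   6   9  13  28  61 112
 112 107 110 112 109 109 110 112]
159 [ 82  85  85  97  38  12   6   6   6   5   4   5   6   8  13  28  62 109
 109 105 108 107 109 108 107 113]
161 [ 85  85  86  97  38  12   6   6   6   5   5   5   6   8  13  26  59 111
 107 107 107 109 113 112 109 109]
163 [ 85  85  88  97  37  12   6   6   6   5   5  22  37  37  40  42  78 110
 109 107 109 111 110 110 110 109]
165 [ 85  85  88  98  38  13 
[... 713 characters left out ...]

 114 110 110 109 110 110 110 107]
179 [105 106 108 107  82  39  73 156 155 155 154 154 150 122  45  42  68 101
 110 107 108 113 113 114 110 110]
181 [113 110 109 111  57  38  74 156 156 154 155 154 150 122  45  41  67 102
 110 112 110 111 110 110 112 112]
183 [110 111 108 112  57  38  76 157 156 154 154 154 151 126  47  39  67  99
 112 109 111 109 112 110 111 110]
185 [111 108 112 111  57  39  77 158 156 154 154 153 150 123  43  44  68 101
 111 110 108 112 112 112 110 110]
187 [111 110 109 108  58  38  77 156 155 157 156 154 149 124  47  44  67 101
 112 110 113 109 112 109 110 112]
189 [112 110 110 110  56  38  78 156 156 157 154 155 149 122  44  41  68 102
 111 109 112 111 109 112 110 111]
```

```bash

python3 -m jog '[{"dp":[0,0,-0.003],"delta_rot":[0,0,0],"gripper":0},{"dp":[0,0,-0.003],"delta_rot":[0,0,0],"gripper":0},{"dp":[0,0,-0.003],"delta_rot":[0,0,0],"gripper":0},{"dp":[0,0,-0.003],"delta_rot":[0,0,0],"gripper":0},{"dp":[0,0,-0.003],"delta_rot":[0,0,0],"gripper":0},{"dp":[0,0,-0.003],"delta_rot":[0,0,0],"gripper":0},{"dp":[0,0,0],"delta_rot":[0,0,0],"gripper":0}]'
python3 -m jog '[{"dp":[0,0,-0.003],"delta_rot":[0,0,0],"gripper":0},{"dp":[0,0,-0.003],"delta_rot":[0,0,0],"gripper":0},{"dp":[0,0,-0.003],"delta_rot":[0,0,0],"gripper":0},{"dp":[0,0,-0.003],"delta_rot":[0,0,0],"gripper":0},{"dp":[0,0,-0.003],"delta_rot":[0,0,0],"gripper":0},{"dp":[0,0,-0.003],"delta_rot":[0,0,0],"gripper":0},{"dp":[0,0,-0.003],"delta_rot":[0,0,0],"gripper":0},{"dp":[0,0,0],"delta_rot":[0,0,0],"gripper":0}]'
python3 - <<'E'
from h import *
st(); im,p=cam('scene'); save('s2.png',im); g=cv2.cvtColor(im,cv2.COLOR_RGB2HSV)
for X in([.486,-.186,.083],[.486,-.186,.125]): print(proj(p,X))
def bl(lo,hi,b):
    x,y,w,h=b; q=np.argwhere(cv2.inRange(g[y:y+h,x:x+w],lo,hi))+[y,x]; print(len(q),q[:,::-1].mean(0) if len(q) else '',q.min(0)[::-1],q.max(0)[::-1])
bl((22,120,120),(34,255,255),(345,190,45,40))
bl((100,120,60),(125,255,255),(345,215,45,40))
E
```

```text
time: 13.62
tool_pos: [0.4867, -0.185, 0.1639]
orientation: [-3.141, 0.001, -3.115]
ft_force: [-0.0, 0.6, -2.0]
width: 0.387
grip_force: 59.7
time: 14.62
tool_pos: [0.4867, -0.1849, 0.1849]
orientation: [-3.141, 0.001, -3.115]
ft_force: [0.2, -0.1, -1.0]
width: 0.39
grip_force: 59.7
t14.62 p[ 0.4867 -0.1849  0.1849] rpy[-3.1414e+00  6.0000e-04 -3.1153e+00] F[ 0.16 -0.13 -0.95] w0.390 g59.7
[361.9875061  217.24949525]
[362.61720207 207.67606426]
59 [362.91525424 207.18644068] [356 200] [369 213]
170 [357.61176471 223.54705882] [345 215] [372 254]
```

```bash

python3 -m jog '[{"dp":[0,0,-0.005],"delta_rot":[0,0,0],"gripper":0},{"dp":[0,0,-0.01],"delta_rot":[0,0,0],"gripper":0},{"dp":[0,0,-0.017],"delta_rot":[0,0,0],"gripper":0},{"dp":[0.002,0.003,-0.02],"delta_rot":[0,0,0],"gripper":0},{"dp":[0.004,0.007,-0.02],"delta_rot":[0,0,0],"gripper":0},{"dp":[0.004,0.011,-0.015],"delta_rot":[0,0,0],"gripper":0},{"dp":[0.004,0.016,-0.01],"delta_rot":[0,0,0],"gripper":0},{"dp":[0.004,0.02,-0.005],"delta_rot":[0,0,0],"gripper":0}]'
python3 -m jog '[{"dp":[0.004,0.024,0],"delta_rot":[0,0,0],"gripper":0},{"dp":[0.004,0.026,0],"delta_rot":[0,0,0],"gripper":0},{"dp":[0.004,0.026,0],"delta_rot":[0,0,0],"gripper":0},{"dp":[0.002,0.026,0],"delta_rot":[0,0,0],"gripper":0},{"dp":[0,0.026,0],"delta_rot":[0,0,-0.01],"gripper":0},{"dp":[0,0.026,0],"delta_rot":[0,0,-0.01],"gripper":0},{"dp":[0,0.026,0],"delta_rot":[0,0,-0.015],"gripper":0},{"dp":[0,0.026,0],"delta_rot":[0,0,-0.015],"gripper":0}]'
python3 -c "
from h import *
plan([.4473,.2648,.28],-3.0003)"
```

```text
time: 15.68
tool_pos: [0.467, -0.1278, 0.2877]
orientation: [-3.141, 0.001, -3.116]
ft_force: [-0.1, 0.6, -2.5]
width: 0.389
grip_force: 59.7
time: 16.68
tool_pos: [0.4454, 0.0782, 0.287]
orientation: [3.142, 0.0, -3.064]
ft_force: [0.1, -0.3, -1.5]
width: 0.387
grip_force: 59.7
t16.68 p[0.4454 0.0782 0.287 ] rpy[ 3.1416e+00  1.0000e-04 -3.0644e+00] F[ 0.11 -0.29 -1.51] w0.387 g59.7
turn z -0.0641466504571433 dp (after turn) [np.float64(-0.028117875114042585), np.float64(0.18443227684154934), np.float64(0.006977990021210967)]
```

```bash

python3 -m jog '[{"dp":[-0.002,0.026,0],"delta_rot":[0,0,-0.016],"gripper":0},{"dp":[-0.003,0.026,0],"delta_rot":[0,0,-0.016],"gripper":0},{"dp":[-0.004,0.026,0],"delta_rot":[0,0,-0.016],"gripper":0},{"dp":[-0.004,0.026,0],"delta_rot":[0,0,-0.016],"gripper":0},{"dp":[-0.004,0.024,0],"delta_rot":[0,0,0],"gripper":0},{"dp":[-0.003,0.019,0],"delta_rot":[0,0,0],"gripper":0},{"dp":[-0.002,0.014,0],"delta_rot":[0,0,0],"gripper":0},{"dp":[-0.001,0.009,0],"delta_rot":[0,0,0],"gripper":0}]'
python3 -m jog '[{"dp":[0,0.005,0],"delta_rot":[0,0,0],"gripper":0},{"dp":[0,0.002,0],"delta_rot":[0,0,0],"gripper":0},{"dp":[0,0,0],"delta_rot":[0,0,0],"gripper":0},{"dp":[0,0,0],"delta_rot":[0,0,0],"gripper":0},{"dp":[0,0,0],"delta_rot":[0,0,0],"gripper":0},{"dp":[0,0,0],"delta_rot":[0,0,0],"gripper":0},{"dp":[0,0,0],"delta_rot":[0,0,0],"gripper":0},{"dp":[0,0,0],"delta_rot":[0,0,0],"gripper":0}]'
python3 - <<'E'
from h import *
plan([.4473,.2648,.172],-3.0003)
im,p=cam('scene'); a=im; b,_=cam('wrist')
u,v=np.int32(proj(p,[.45,.265,.2])); print(u,v)
c1=cv2.resize(a[v-60:v+60,u-60:u+60],(400,400),interpolation=cv2.INTER_CUBIC); c2=cv2.resize(b[150:350,220:420],(400,400),interpolation=cv2.INTER_CUBIC)
save('crop9.png',np.hstack([c1,c2]))
E
```

```text
time: 17.68
tool_pos: [0.4491, 0.2493, 0.2866]
orientation: [-3.141, -0.0, -3.001]
ft_force: [-0.4, 0.3, -2.6]
width: 0.388
grip_force: 59.6
time: 18.68
tool_pos: [0.4482, 0.2556, 0.2866]
orientation: [-3.142, 0.0, -3.001]
ft_force: [-0.2, -0.2, -1.6]
width: 0.39
grip_force: 59.6
t18.68 p[0.4482 0.2556 0.2866] rpy[-3.1416  0.     -3.0013] F[-0.18 -0.18 -1.57] w0.390 g59.6
turn z -0.0010236708029220942 dp (after turn) [np.float64(-0.00039287903627990936), np.float64(0.009229635651836975), np.float64(0.11462130235454482)]
258 241
```

View pics/crop9.png

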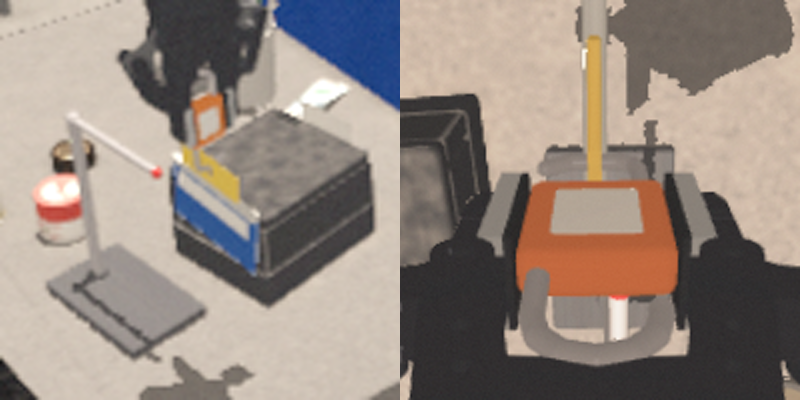

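The hook carries the sign, hanging straight and nearly level; the arm tip (red) is ahead of it. I'll back off a little so the sign clears the tip, then descend and go on along the arm.

```bash

python3 -m jog '[{"dp":[0.004,0.002,0],"delta_rot":[0,0,0],"gripper":0},{"dp":[0.006,0.003,0.004],"delta_rot":[0,0,0],"gripper":0},{"dp":[0.006,0.003,0.008],"delta_rot":[0,0,0],"gripper":0},{"dp":[0.003,0.0012,0.013],"delta_rot":[0,0,0],"gripper":0},{"dp":[0,0,0.017],"delta_rot":[0,0,0],"gripper":0},{"dp":[0,0,0.02],"delta_rot":[0,0,0],"gripper":0},{"dp":[0,0,0.02],"delta_rot":[0,0,0],"gripper":0},{"dp":[0,0,0.015],"delta_rot":[0,0,0],"gripper":0}]'
python3 -m jog '[{"dp":[0,0,0.01],"delta_rot":[0,0,0],"gripper":0},{"dp":[0,0,0.005],"delta_rot":[0,0,0],"gripper":0},{"dp":[0,0,0.0025],"delta_rot":[0,0,0],"gripper":0},{"dp":[0,0,0],"delta_rot":[0,0,0],"gripper":0},{"dp":[0,0,0],"delta_rot":[0,0,0],"gripper":0},{"dp":[0,0,0],"delta_rot":[0,0,0],"gripper":0}]'
python3 -c "
from h import *
plan([.5527,.2797,.172],-3.0003)
d=np.array([.5527-.4473,.2797-.2648]);print(np.arctan2(d[1],d[0]))"
```

```text
time: 19.77
tool_pos: [0.4275, 0.2618, 0.1881]
orientation: [-3.141, -0.001, -3.001]
ft_force: [0.2, 0.5, -1.8]
width: 0.389
grip_force: 59.6
time: 20.52
tool_pos: [0.4283, 0.2622, 0.1725]
orientation: [3.141, 0.001, -3.001]
ft_force: [-0.2, -0.3, -1.9]
width: 0.386
grip_force: 59.6
t20.52 p[0.4283 0.2622 0.1725] rpy[ 3.1412e+00  7.0000e-04 -3.0014e+00] F[-0.2  -0.25 -1.93] w0.386 g59.6
turn z -0.0010884611392114607 dp (after turn) [np.float64(-0.12562208462344185), np.float64(-0.00016814016838359938), np.float64(0.0004589330508450451)]
0.14043565003805725
```

```bash

python3 -m jog '[{"dp":[-0.003,0,0],"delta_rot":[0,0,0],"gripper":0},{"dp":[-0.007,0,0],"delta_rot":[0,0,0],"gripper":0},{"dp":[-0.01,0,0],"delta_rot":[0,0,0],"gripper":0},{"dp":[-0.01,0,0],"delta_rot":[0,0,0],"gripper":0},{"dp":[-0.01,0,0],"delta_rot":[0,0,0],"gripper":0},{"dp":[-0.01,0,0],"delta_rot":[0,0,0],"gripper":0},{"dp":[-0.01,0,0],"delta_rot":[0,0,0],"gripper":0},{"dp":[-0.01,0,0],"delta_rot":[0,0,0],"gripper":0}]'
python3 -m jog '[{"dp":[-0.01,0,0],"delta_rot":[0,0,0],"gripper":0},{"dp":[-0.01,0,0],"delta_rot":[0,0,0],"gripper":0},{"dp":[-0.01,0,0],"delta_rot":[0,0,0],"gripper":0},{"dp":[-0.01,0,0],"delta_rot":[0,0,0],"gripper":0},{"dp":[-0.007,0,0],"delta_rot":[0,0,0],"gripper":0},{"dp":[-0.004,0,0],"delta_rot":[0,0,0],"gripper":0},{"dp":[-0.002,0,0],"delta_rot":[0,0,0],"gripper":0},{"dp":[0,0,0],"delta_rot":[0,0,0],"gripper":0}]'
python3 -m jog '[{"dp":[0,0,0.002],"delta_rot":[0,0,0],"gripper":0},{"dp":[0,0,0.002],"delta_rot":[0,0,0],"gripper":0},{"dp":[0,0,0.001],"delta_rot":[0,0,0],"gripper":0},{"dp":[0,0,0.001],"delta_rot":[0,0,0],"gripper":0},{"dp":[0,0,0],"delta_rot":[0,0,0],"gripper":0},{"dp":[0,0,0],"delta_rot":[0,0,0],"gripper":0},{"dp":[0,0,0],"delta_rot":[0,0,0],"gripper":0},{"dp":[0,0,0],"delta_rot":[0,0,0],"gripper":0}]'
```

```text
time: 21.52
tool_pos: [0.4981, 0.2719, 0.1721]
orientation: [-3.142, 0.0, -3.001]
ft_force: [-0.1, -0.4, -2.0]
width: 0.39
grip_force: 59.6
time: 22.52
tool_pos: [0.5497, 0.2792, 0.1721]
orientation: [-3.142, -0.0, -3.001]
ft_force: [0.3, -0.4, -1.1]
width: 0.383
grip_force: 59.6
time: 23.52
tool_pos: [0.5499, 0.2793, 0.1662]
orientation: [3.142, 0.0, -3.001]
ft_force: [0.2, 0.7, -1.7]
width: 0.385
grip_force: 59.6
```

```bash

python3 -m jog '[{"dp":[0,0,0.0006],"delta_rot":[0,0,0],"gripper":0},{"dp":[0,0,0.0006],"delta_rot":[0,0,0],"gripper":0},{"dp":[0,0,0],"delta_rot":[0,0,0],"gripper":0}]'
python3 -m jog '[{"dp":[0,0,0.0005],"delta_rot":[0,0,0],"gripper":0},{"dp":[0,0,0],"delta_rot":[0,0,0],"gripper":0}]'
```

```text
time: 23.9
tool_pos: [0.55, 0.2793, 0.1651]
orientation: [3.142, 0.0, -3.001]
ft_force: [0.3, 0.4, -1.0]
width: 0.386
grip_force: 59.7
time: 24.15
tool_pos: [0.55, 0.2793, 0.1649]
orientation: [3.141, 0.0, -3.001]
ft_force: [-0.7, -0.4, 3.4]
width: 0.39
grip_force: 60.0
```

```bash

python3 -m jog '[{"dp":[0,0,0],"delta_rot":[0,0,0],"gripper":0.41},{"dp":[0,0,0],"delta_rot":[0,0,0],"gripper":0.45},{"dp":[0,0,0],"delta_rot":[0,0,0],"gripper":0.52},{"dp":[0,0,0],"delta_rot":[0,0,0],"gripper":0.6},{"dp":[0,0,0],"delta_rot":[0,0,0],"gripper":0.7},{"dp":[0,0,0],"delta_rot":[0,0,0],"gripper":0.8},{"dp":[0,0,0],"delta_rot":[0,0,0],"gripper":0.8},{"dp":[0,0,0],"delta_rot":[0,0,0],"gripper":0.8}]'
python3 -m jog '[{"dp":[0,0,-0.005],"delta_rot":[0,0,0],"gripper":0.8},{"dp":[0,0,-0.01],"delta_rot":[0,0,0],"gripper":0.8},{"dp":[0,0,-0.02],"delta_rot":[0,0,0],"gripper":0.8},{"dp":[0,0,-0.02],"delta_rot":[0,0,0],"gripper":0.8},{"dp":[0,0,-0.03],"delta_rot":[0,0,0],"gripper":0.8},{"dp":[0,0,-0.03],"delta_rot":[0,0,0],"gripper":0.8},{"dp":[0.03,0,0],"delta_rot":[0,0,0],"gripper":0.8},{"dp":[0.03,0,0],"delta_rot":[0,0,0],"gripper":0.8}]'
python3 -m jog '[{"dp":[0.03,0,0],"delta_rot":[0,0,0],"gripper":0.8},{"dp":[0.03,0,0],"delta_rot":[0,0,0],"gripper":0.8},{"dp":[0,0,0],"delta_rot":[0,0,0],"gripper":0.8},{"dp":[0,0,0],"delta_rot":[0,0,0],"gripper":0.8}]'
cat > chk.py <<'E'
from h import *
st()
im,p=cam('scene'); save('fin%d.png'%(telemetry.state()['time']*100),im); g=cv2.cvtColor(im,cv2.COLOR_RGB2HSV)
for n,lo,hi,(x,y,w,h) in(('org',(6,150,120),(18,255,255),(215,215,45,50)),('yel',(22,120,120),(34,255,255),(215,225,45,50)),('blue',(100,120,60),(125,255,255),(205,230,60,60))):
    q=np.argwhere(cv2.inRange(g[y:y+h,x:x+w],lo,hi))+[y,x]; print(n,len(q),np.round(q.mean(0)[::-1],2) if len(q) else '',*( (q.min(0)[::-1],q.max(0)[::-1]) if len(q) else ()))
print('expected grip, hole',proj(p,[.55,.28,.1605]),proj(p,[.55,.28,.109]))
E
python3 chk.py
```

```text
time: 25.15
tool_pos: [0.5499, 0.2793, 0.1644]
orientation: [-3.142, 0.0, -3.001]
ft_force: [-1.0, 0.1, -0.1]
width: 0.802
grip_force: 0.0
time: 26.15
tool_pos: [0.4903, 0.2709, 0.2808]
orientation: [3.141, 0.002, -3.002]
ft_force: [-0.3, -0.5, -0.3]
width: 0.801
grip_force: 0.0
time: 26.65
tool_pos: [0.4322, 0.2628, 0.2802]
orientation: [3.141, 0.002, -3.002]
ft_force: [-0.0, -0.9, -0.7]
width: 0.803
grip_force: 0.0
t26.65 p[0.4322 0.2628 0.2802] rpy[ 3.1407e+00  2.3000e-03 -3.0016e+00] F[-0.03 -0.92 -0.67] w0.803 g0.0
org 48 [236.85 237.69] [234 232] [243 245]
yel 52 [242.12 252.75] [234 246] [247 259]
blue 123 [243.29 267.5 ] [233 257] [253 278]
expected grip, hole [238.81640306 238.25332227] [240.64653049 251.54169156]
```

Hook and sign hang where expected. I'll wait for any swing to fade, checking with two measurements.

```bash
Z='[{"dp":[0,0,0],"delta_rot":[0,0,0],"gripper":0.8},{"dp":[0,0,0],"delta_rot":[0,0,0],"gripper":0.8},{"dp":[0,0,0],"delta_rot":[0,0,0],"gripper":0.8},{"dp":[0,0,0],"delta_rot":[0,0,0],"gripper":0.8}]'; true
python3 -m jog '[{"dp":[0,0,0],"delta_rot":[0,0,0],"gripper":0.8},{"dp":[0,0,0],"delta_rot":[0,0,0],"gripper":0.8},{"dp":[0,0,0],"delta_rot":[0,0,0],"gripper":0.8},{"dp":[0,0,0],"delta_rot":[0,0,0],"gripper":0.8},{"dp":[0,0,0],"delta_rot":[0,0,0],"gripper":0.8},{"dp":[0,0,0],"delta_rot":[0,0,0],"gripper":0.8},{"dp":[0,0,0],"delta_rot":[0,0,0],"gripper":0.8},{"dp":[0,0,0],"delta_rot":[0,0,0],"gripper":0.8}]' >/dev/null
for i in 1 2 3; do python3 chk.py | grep -E 'org|yel|blue'; python3 -m jog '[{"dp":[0,0,0],"delta_rot":[0,0,0],"gripper":0.8}]' >/dev/null; done
python3 -m jog '[{"dp":[0,0,0],"delta_rot":[0,0,0],"gripper":0.8},{"dp":[0,0,0],"delta_rot":[0,0,0],"gripper":0.8},{"dp":[0,0,0],"delta_rot":[0,0,0],"gripper":0.8},{"dp":[0,0,0],"delta_rot":[0,0,0],"gripper":0.8},{"dp":[0,0,0],"delta_rot":[0,0,0],"gripper":0.8},{"dp":[0,0,0],"delta_rot":[0,0,0],"gripper":0.8},{"dp":[0,0,0],"delta_rot":[0,0,0],"gripper":0.8},{"dp":[0,0,0],"delta_rot":[0,0,0],"gripper":0.8}]' >/dev/null
python3 - <<'E'
from h import *
# motion test: max pixel change over frames 0.05 s apart
F=[viewer.camera('scene')[215:290,205:265].astype(int) for _ in range(12)]
print([int((np.abs(F[i]-F[0]).max(2)>40).sum()) for i in range(12)])
E
```

```text
org 50 [236.96 237.66] [234 232] [243 245]
yel 51 [242.16 252.8 ] [234 246] [247 259]
blue 125 [243.23 267.45] [233 256] [253 278]
org 49 [236.8  237.73] [234 232] [243 245]
yel 51 [242.16 252.8 ] [234 246] [247 259]
blue 125 [243.27 267.53] [233 257] [253 278]
org 50 [236.88 237.66] [234 232] [243 245]
yel 51 [242.16 252.8 ] [234 246] [247 259]
blue 125 [243.23 267.45] [233 256] [253 278]
[0, 0, 0, 0, 0, 0, 0, 0, 0, 0, 0, 0]
```

```bash

python3 -m jog '[{"dp":[0,0,0],"delta_rot":[0,0,0],"gripper":0.8},{"dp":[0,0,0],"delta_rot":[0,0,0],"gripper":0.8},{"dp":[0,0,0],"delta_rot":[0,0,0],"gripper":0.8},{"dp":[0,0,0],"delta_rot":[0,0,0],"gripper":0.8},{"dp":[0,0,0],"delta_rot":[0,0,0],"gripper":0.8},{"dp":[0,0,0],"delta_rot":[0,0,0],"gripper":0.8},{"dp":[0,0,0],"delta_rot":[0,0,0],"gripper":0.8},{"dp":[0,0,0],"delta_rot":[0,0,0],"gripper":0.8}]' >/dev/null
python3 -c "from h import *;print(order.hand_in())"
```

```text
the job is handed in; nothing more can be done
None
```

I handed in the job after about 30 s of the 72 s: the hook and sign hang back on the display arm, showed no movement in the last camera check, and the gripper is clear of them; no verdict came back.

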